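Switch on the reading lamp and point out the reading glasses

ROBOT

A 6-joint arm with a two-finger parallel gripper is mounted at the origin on the work surface. World frame = base frame: x ahead of the robot, y to its left, z up, the work surface at z = 0. Lengths are in mm, angles in rad, forces in N, time in s.
With the tool pointing down it reaches from about 275 to 725 mm from the base axis. Payload 15.9 kg.
Tool frame: the origin (TCP) lies between the finger pads, 19 mm behind the fingertips; this is the grasp point; z points along the fingers, y is the line along which they close (so a half turn about z gives the same grasp; the last joint's range is limited). The gripper opens to 85 mm and grips with 20 to 120 N. Pads are 22 mm wide; open, the fingers measure 114 mm over their backs; the gripper's body (76 mm by 85 mm) begins 54 mm behind the grasp point. The pads swing forward as they close: fully open they stand 13 mm farther back than shut.
Start: joints at [-1.29, 0.213, -0.034, 1.323, 0, 1.571], TCP at [138.556, -480.404, 250.006] pointing down, gripper open.
Joint ranges: [-2.98, 2.98], [-0.74, 1.72], [-1.14, 1.35], [-2.1, 2.04], [-1.57, 1.44], [-3.14, 3.14]. Speed limits (rad/s): [1.89, 1.89, 2.39, 2.57, 3.14, 3.14].

INTERFACE

Orientations are given as a unit quaternion [w, x, y, z].
In Python, from cell import read_state, read_camera, sign_off gives the robot as it stands. The module is installed in compiled form; this text tells all that it offers.
- The arm moves only by the tool send_rows, never from a script. Its argument "moves" is text: rows parted by semicolons, each of 4 numbers parted by spaces: the shift along the tool's x, y, z in m, then the turn about the tool's z in rad. A call has 1 to 12 rows; each row shifts and turns the commanded pose from where the row before left it, along the tool's axes as they then stand; what a row does not reach is not made up. A row lasts 1/8 s, in which the tool goes at most 62.5 mm and 10.7 degrees, less where a joint would pass 70% of its speed; a pose out of reach is approached as far as the arm can. A call is refused whole if a number of a shift passes 0.0625 or a number of a turn 0.188, either way. A call with a gripper value outside its range is refused whole. "fingers" is the closure, from -1 (fully open) to 1 (shut), set as the call begins (left out, the last holds). The fingers move at their own pace and stop on an object; "squeeze" is the grip in N (left out, the last holds). Time passes only in rows, so rows that do not move let the fingers close. It gives the time, the measured TCP pose, the force, the opening and the grip force at its end, in the units of the state.
- read_state(): the state, without advancing time (a new reading comes with each control period).
- read_camera(name): name is "scene" or "top" or "wrist"; returns a dict with "frame" (384x512x3 uint8, red, green, blue), "z_map" (384x512 float32, mm along the optical axis (not along the pixel's ray), 0 where there is no reading), "fx", "fy", "cx", "cy" (pixels), "R" (3x3) and "t" (3): a world point X has camera coordinates R X + t. Camera axes: x right, y down, z forward; pixel columns grow to the right and rows downward; lengths in mm; the calibration is good to about 2 mm. A picture is of the moment at which its call begins.
- sign_off(): hands the job in; it is judged then, once.
The state is a dict: "t": time; "joint_pos": joint angles; "qvel": joint speeds; "effort": joint torques, N m; "ee_pos": TCP position; "tool_rot": TCP orientation; "force": force on the tool from outside, world axes, zero at the start; "ft_torque": the same for the moment, N m; "finger_gap": finger opening in mm; "grip_force": force on a finger pad.
Only numpy, scipy, OpenCV 4.12 (cv2) and the standard library are available. Lean on these libraries where they do the work, as an engineer would, in place of code of your own. Each camera call takes 0.05 s, during which the arm holds its last target. There are 200 camera calls.

TASK

The gentleman in the armchair cannot find his reading glasses, the dark red pair with clear round lenses. First switch on the globe lamp by pressing the raised half of its rocker switch right down with the fingertips; then point at his glasses: hold the fingertips, directed downwards, a few centimetres above the bridge between the lenses for at least two seconds, and finish while still pointing there. Do not touch either pair of glasses, grasp or lift nothing, and leave the lamp and everything else where it stands.

Things in the scene. Friction and masses are not known exactly. Their poses are not given: they have to be found in the camera images.
- lamp_rocker (a joint): angle of the lamp's rocker switch, rad: about 0 = off (front half, with a small red dot, stands raised), 0.24 = on (front half pressed down level, rear half raised). It turns stiffly, taking about 3 N on the middle of the raised half, and stays where it is left.
- rocker_on (a point): where to press: middle of the top face of the rocker's raised front half, 18 mm from the pivot; it goes down from about 37 to 33 mm above the table as the switch goes over. The white rocker is 52 mm long (along the lamp's x axis) and 30 mm wide, in a black frame 62 x 40 mm whose top is 29 mm above the table, 4 mm below the pressed half.
- lamp: globe lamp, loose, 2.2 kg, on the left or the right: oblong dark steel foot with round ends, 290 x 120 x 22 mm, long axis = x axis, origin at the centre of its underside. At +70 mm on x stands an opal white globe, 124 mm in diameter, top 165 mm above the table; at -70 mm is the pivot of the rocker switch. The -x end faces roughly towards the robot (yaw within 20 degrees).
- glasses: the reading glasses: dark red frame, two clear round lenses 48 mm in diameter, folded, lying lenses up on a book; 140 mm wide (along y), 46 mm deep (along x), 21 mm high, 35 g, loose. Origin at the centre of the underside, z up.
- glasses_bridge (a point): top of the bridge between the two round lenses of the reading glasses, 21 mm above the glasses' underside and 45 mm above the table: the point to point at. z up.
- sunglasses: a different pair, to be left alone: black frame, dark oblong lenses, folded, lying lenses up on the other book; 140 x 46 x 21 mm. Origin at the centre of the underside.
- book_a: small hardback with a blue cover, 115 (x) x 180 (y) x 24 mm high, loose; carries one of the two pairs. Origin under its centre.
- book_b: small hardback with a cream cover, same size, loose; carries the other pair. Origin under its centre.
- remote: grey remote control 42 (x) x 150 (y) x 20 mm high, lying between the books, loose. Origin under its centre.
- case: black hard spectacle case, closed, 62 (x) x 160 (y) x 36 mm high, loose. Origin under its centre.
- pill_box: weekly pill box with seven coloured lids, 38 (x) x 160 (y) x 25 mm high, loose. Origin under its centre.
- mug: white mug, 80 mm across, 92 mm high, handle to its +y, standing in front of the plant, loose. Origin under its centre.
- plant: succulent in a blue pot, 128 mm across, about 170 mm high with leaves, 1.1 kg, loose, across the table from the lamp. Origin under its centre.
Things that resemble listed ones, but are neither listed nor needed, are in the scene too. Leave any purple or yellow look-alike of the glasses alone.

How it is judged:
By the outcome, as a careful person would: the job done as asked, in the order asked, and still so for the second after the job is handed in, with the robot touching nothing.
It also fails if it takes over 48 s, if anything falls off the work surface, if the arm or the gripper's body presses on something with over 40 N, if the wrist force passes 120 N, or if a joint passes its speed limit or range.

## Working session

There is one attempt and no reset: what is moved stays moved. The work goes in short steps, Python scripts to look and compute and a tool call to move; the robot and the scene stay as the last step left them, time stands still between calls to the robot, and variables do not carry over. Pictures are saved under pics/ and viewed, at most 10 in all, crops included, and the job is handed in when it is done.

Besides the shell and the picture viewer there is one more tool, called as name(argument=value, ...), one argument or row to a line, values as JSON. send_rows: Moves the arm, as the interface text tells. Its arguments: {"type":"object","properties":{"moves":{"type":"string"},"fingers":{"type":"number"},"squeeze":{"type":"number"}},"required":["moves"]}

```bash
mkdir -p pics
python3 - <<'E'
from cell import *
import cv2,numpy as np
s=read_state();print(s)
for n in("top","scene"):
    c=read_camera(n);np.savez(n+".npz",**c);cv2.imwrite(f"pics/{n}0.png",c["frame"][:,:,::-1]);print(n,c["fx"],c["cx"],c["cy"],c["R"],c["t"])
E
```

```text
{'t': 0.0, 'joint_pos': array([-1.28997902e+00,  2.13365666e-01, -3.50530331e-02,  1.32349602e+00,
        1.39455049e-05,  1.57082148e+00]), 'qvel': array([ 1.29079677e-04, -5.23141467e-04, -1.74793126e-03,  1.51982047e-03,
       -1.18147177e-04, -5.11414073e-05]), 'effort': array([-1.71658987e-03, -6.86151695e+01,  4.87122273e+01,  1.79549831e-02,
       -4.78996299e-05, -1.52954027e-05]), 'ee_pos': array([ 138.48692684, -480.10989089,  249.51380409]), 'tool_rot': array([-5.54665689e-04,  9.90160495e-01,  1.39935279e-01, -7.13607687e-05]), 'force': array([0.09733497, 0.05367322, 0.29873636]), 'ft_torque': array([ 0.03980961, -0.04001567,  0.04230282]), 'grip_force': 0.0, 'finger_gap': 85.08192675115654}
top 459.63643463678306 259.3945823896507 189.96696103688495 [[ 0.00973882 -0.99993556  0.005834  ]
 [-0.99055941 -0.01044498 -0.13668562]
 [ 0.13673774 -0.00444776 -0.9905973 ]] [ -10.3711285   580.87183948 1174.2335222 ]
scene 429.74271955658355 257.23985380055336 190.09135692876708 [[ 8.35162920e-01  5.50002617e-01  1.33529563e-04]
 [ 4.79753380e-01 -7.28372739e-01 -4.89193058e-01]
 [-2.68960203e-01  4.08619964e-01 -8.72175518e-01]] [-450.19865136 -237.47613565 1370.00195341]
```

View pics/top0.png

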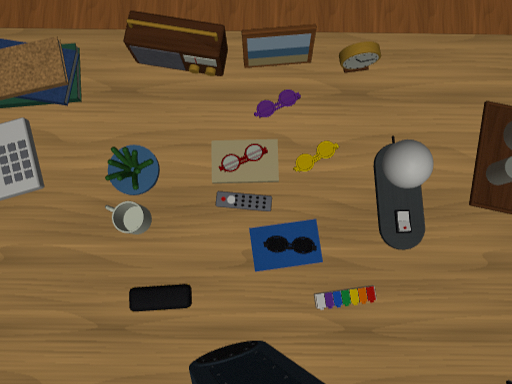

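View pics/scene0.png

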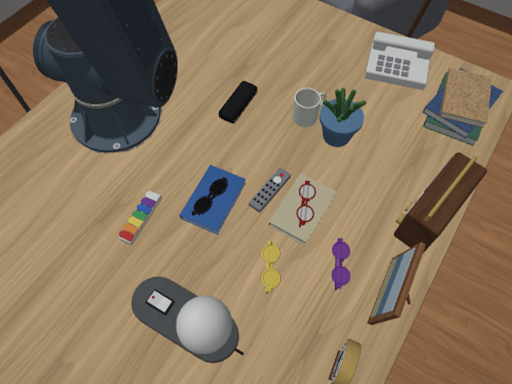

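The top view shows the red glasses on the cream book at about (244,158), and the lamp on the right with its rocker at (404,221). In the scene view the glasses are at (306,203) and the rocker at (160,300). I'll measure both from the two views.

```bash
cat > h.py <<'E'
import numpy as np,cv2
def ray(c,p):
    R,t=c["R"],c["t"];d=R.T@np.array([(p[0]-c["cx"])/c["fx"],(p[1]-c["cy"])/c["fy"],1]);return -R.T@t,d
def plane(c,p,z):
    o,d=ray(c,p);return o+d*(z-o[2])/d[2]
def tri(c1,p1,c2,p2):
    o,d=ray(c1,p1);q,e=ray(c2,p2);s=np.linalg.lstsq(np.c_[d,-e],q-o,rcond=None)[0]
    a,b=o+s[0]*d,q+s[1]*e;return (a+b)/2,np.linalg.norm(a-b)
def big(m):
    n,l,st,ce=cv2.connectedComponentsWithStats(m.astype(np.uint8));i=1+np.argmax(st[1:,4]);return l==i,ce[i],st[i]
def roi(m,x0,x1,y0,y1):
    o=np.zeros_like(m);o[y0:y1,x0:x1]=m[y0:y1,x0:x1];return o
E
python3 - <<'E'
from h import *
T=dict(np.load("top.npz"));S=dict(np.load("scene.npz"))
def red(c): 
    f=c["frame"].astype(int);return (f[...,0]>90)&(f[...,1]<.45*f[...,0])&(f[...,2]<.5*f[...,0])
def white(c):
    f=c["frame"].astype(int);return f.min(2)>130
W={}
for n,c,rg,rr in(("top",T,(212,278,140,182),(392,414,205,236)),("scene",S,(275,330,172,240),(142,180,285,318))):
    m=cv2.morphologyEx(roi(red(c),*rg).astype(np.uint8),cv2.MORPH_CLOSE,np.ones((3,3)))
    g,ce,st=big(m);
    cs,h=cv2.findContours(m,cv2.RETR_CCOMP,2)
    holes=[cv2.moments(k) for k,hh in zip(cs,h[0]) if hh[3]>=0 and cv2.contourArea(k)>25]
    hc=[(q["m10"]/q["m00"],q["m01"]/q["m00"]) for q in holes]
    w,wc,ws=big(roi(white(c),*rr));d=np.argwhere(roi(red(c),*rr))[:,::-1]
    k=max(cv2.findContours(w.astype(np.uint8),cv2.RETR_EXTERNAL,2)[0],key=cv2.contourArea)
    rect=cv2.minAreaRect(k)
    print(n,"gl",ce,st,"holes",hc,"rocker",wc,ws,rect,"dot",d.mean(0),len(d))
    W[n]=(hc,rect[0],d.mean(0))
    big_=cv2.resize(c["frame"][rr[2]-8:rr[3]+8,rr[0]-8:rr[1]+8],None,fx=8,fy=8,interpolation=0)
    cv2.imwrite(f"pics/rk_{n}.png",big_[:,:,::-1])
a=np.mean(W["top"][0],0);b=np.mean(W["scene"][0],0)
print("bridge",tri(T,a,S,b),plane(T,a,45),plane(S,b,45))
for i in W["top"][0]: print("lens",plane(T,i,43))
for i in W["scene"][0]: print("lensS",plane(S,i,43))
print("rocker",tri(T,W["top"][1],S,W["scene"][1]));print("dot",tri(T,W["top"][2],S,W["scene"][2]),plane(T,W["top"][2],38),plane(S,W["scene"][2],38))
# lamp foot axis from top depth
z=T["z_map"];v,u=np.mgrid[:384,:512];P=np.stack([(u-T["cx"])/T["fx"]*z,(v-T["cy"])/T["fy"]*z,z],-1)
X=(P-T["t"])@T["R"]
r=roi(np.ones_like(z,bool),365,440,130,255)
m,_,_=big(r&(X[...,2]>14)&(X[...,2]<30));pts=X[m][:,:2]
print("foot",cv2.minAreaRect(pts.astype(np.float32)))
gl=X[r&(X[...,2]>60)];o=np.linalg.lstsq(np.c_[2*gl,np.ones(len(gl))],(gl**2).sum(1),rcond=None)[0];print("globe",o[:3],np.sqrt(o[3]+o[:3]@o[:3]))
E
```

```text
top gl [247.28461538 156.86923077] [227 144  40  28 130] holes [] rocker [403.47252747 220.28571429] [398 212  13  19 182] ((403.5399475097656, 220.7799835205078), (18.950462341308594, 10.74802303314209), 81.8698959350586) dot [404.5 227.5] 4
scene gl [303.91111111 201.46666667] [301 196   8  11  45] holes [] rocker [159.24427481 300.97328244] [148 291  23  21 262] ((159.0384521484375, 300.6922912597656), (20.246559143066406, 13.312806129455566), 33.6900634765625) dot [152.66666667 296.66666667] 3
  return _methods._mean(a, axis=axis, dtype=dtype,
  ret = ret.dtype.type(ret / rcount)
Traceback (most recent call last):
  File "h.py", line 7, in tri
    o,d=ray(c1,p1);q,e=ray(c2,p2);s=np.linalg.lstsq(np.c_[d,-e],q-o,rcond=None)[0]
        ~~~^^^^^^^
  File "h.py", line 3, in ray
    R,t=c["R"],c["t"];d=R.T@np.array([(p[0]-c["cx"])/c["fx"],(p[1]-c["cy"])/c["fy"],1]);return -R.T@t,d
                                       ~^^^
IndexError: invalid index to scalar variable.
```

```bash
cat > m.py <<'E'
from h import *
T=dict(np.load("top.npz"));S=dict(np.load("scene.npz"))
W=[]
for n,c,rg in(("top",T,(212,278,140,182)),("scene",S,(285,330,175,235))):
    f=c["frame"].astype(int);m=roi((f[...,0]-f[...,1]>45)&(f[...,0]-f[...,2]>35)&(f[...,1]<110),*rg)
    m,ce,st=big(cv2.dilate(m.astype(np.uint8),np.ones((2,2))))
    p=np.argwhere(m)[:,::-1].astype(np.float32);r=cv2.minAreaRect(p);print(n,st,ce,r);W.append(r[0])
    k=f[rg[2]-5:rg[3]+5,rg[0]-5:rg[1]+5].astype(np.uint8);cv2.imwrite(f"pics/gl_{n}.png",cv2.resize(k,None,fx=6,fy=6,interpolation=0)[:,:,::-1])
print("bridge",tri(T,W[0],S,W[1]),plane(T,W[0],42),plane(S,W[1],42))
rt,rs=(403.54,220.78),(159.04,300.69);dt,ds=(404.5,227.5),(152.67,296.67)
print("rocker",tri(T,rt,S,rs),plane(T,rt,35),plane(S,rs,35));print("dot",tri(T,dt,S,ds),plane(T,dt,38),plane(S,ds,38))
z=T["z_map"];v,u=np.mgrid[:384,:512];P=np.stack([(u-T["cx"])/T["fx"]*z,(v-T["cy"])/T["fy"]*z,z],-1)
X=(P-T["t"])@T["R"]
r=roi(np.ones_like(z,bool),365,440,130,255)
m,_,_=big(r&(X[...,2]>14)&(X[...,2]<30));pts=X[m][:,:2]
print("foot",cv2.minAreaRect(pts.astype(np.float32)))
gl=X[r&(X[...,2]>60)];o=np.linalg.lstsq(np.c_[2*gl,np.ones(len(gl))],(gl**2).sum(1),rcond=None)[0];print("globe",o[:3],np.sqrt(o[3]+o[:3]@o[:3]))
E
python3 m.py
python3 - <<'E'
import cv2,numpy as np
a=[cv2.imread(f"pics/{n}.png") for n in("rk_top","rk_scene","gl_top","gl_scene")]
a=[cv2.resize(i,(390,290)) if 0 else i[:295,:395] for i in a[:2]]+[cv2.resize(i,None,fx=.6,fy=.6) for i in a[2:]]
o=np.zeros((600,800,3),np.uint8)
for i,k in enumerate(a):
    y,x=(i//2)*300,(i%2)*400;h,w=min(300,k.shape[0]),min(400,k.shape[1]);o[y:y+h,x:x+w]=k[:h,:w]
cv2.imwrite("pics/mosaic.png",o)
E
```

```text
top [219 144  50  29 371] [242.90026954 158.30458221] ((242.75401306152344, 157.668212890625), (18.379526138305664, 52.39263153076172), 66.25050354003906)
scene [296 181  21  46 303] [305.71287129 203.43894389] ((305.94561767578125, 203.62571716308594), (18.192218780517578, 45.783748626708984), 4.969740390777588)
bridge (array([669.89576667,  41.77949376,  33.00902218]), np.float64(2.5591602503674427)) [666.98913578  40.67295123  42.        ] [672.43782573  38.15861309  42.        ]
rocker (array([ 504.62761425, -385.49358548,   30.83739443]), np.float64(1.7000869489972879)) [ 503.73651552 -384.79923548   35.        ] [ 506.67453247 -385.3165516    35.        ]
dot (array([ 486.55707461, -386.58198746,   34.09091641]), np.float64(1.1950543258559445)) [ 485.91697322 -385.77683745   38.        ] [ 488.40151213 -386.54789749   38.        ]
foot ((574.72900390625, -380.40234375), (285.8223571777344, 120.8923110961914), 4.039911270141602)
globe [ 524.04656521 -183.61100701  686.53392253] 586.6284010497862
```

View pics/mosaic.png

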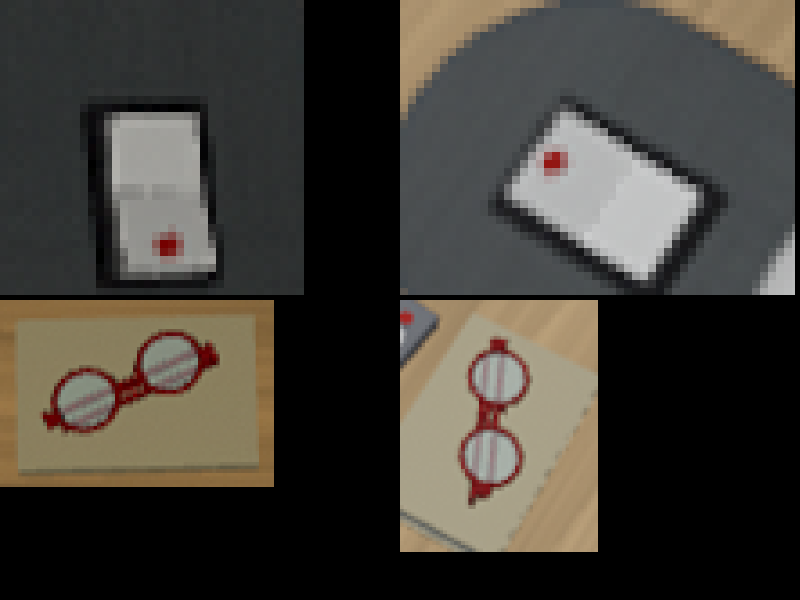

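The crops show the rocker with its red dot towards the robot (off), and the bridge at about top (243.7,159.4) and scene (304.4,201.9). The foot axis from depth (yaw 4°) puts the pivot at (505,-385), which agrees with the triangulation. The press point is therefore about (487,-386.5).

send_rows(
  moves="0.03 0 0 0;0.04 0 0 0;0.04 0.007 0 0;0.04 0 0 0;0.04 0 0 0;0.04 0 0 0;0.04 0 0 0;0.04 0 0 0;0.03 0 0 0;0.02 0 0 0.1;0 0 0 0.11;0 0 0 0",
  fingers=1,
)

```text
t: 1.6
ee_pos: [486.4, -387.2, 249.5]
tool_rot: [-0.0, 0.999, 0.036, -0.0]
force: [0.2, 0.2, 0.1]
finger_gap: -0.1
grip_force: 0.0
```

Run:
```python
from cell import *
from h import *
s=read_state();print(s["t"],s["ee_pos"],s["tool_rot"],s["finger_gap"],s["force"])
c=read_camera("wrist");np.savez("w1.npz",**c);cv2.imwrite("pics/w1.png",c["frame"][:,:,::-1])
```

```text
1.6 [ 486.44600883 -387.15044225  249.52202303] [-2.95798454e-04  9.99357210e-01  3.58465135e-02 -3.25315473e-04] -0.09059183907620563 [0.152872   0.15848567 0.1152112 ]
```

View pics/w1.png

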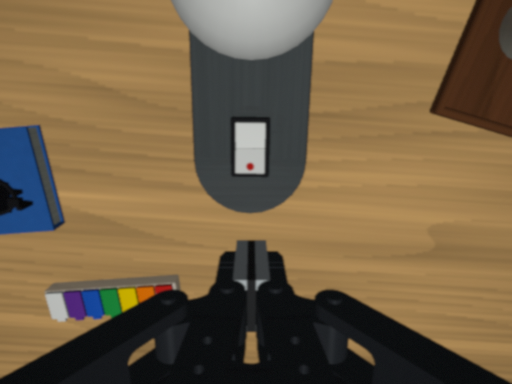

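The wrist view shows the rocker at about (250,148) with its red dot at (250,166), and the shut fingertips at (252,242).

Run:
```python
from h import *
c=dict(np.load("w1.npz"));T=dict(np.load("top.npz"));S=dict(np.load("scene.npz"))
f=c["frame"].astype(int);m,ce,st=big(roi(f.min(2)>130,232,270,118,178))
r=cv2.minAreaRect(np.argwhere(m)[:,::-1].astype(np.float32));print(r)
d=np.argwhere(roi((f[...,0]>100)&(f[...,1]<90),232,270,118,178))[:,::-1].mean(0)
print(d,plane(c,d,38),plane(c,r[0],35),"tri",tri(c,d,T,(404.5,227.5)),tri(c,d,S,(152.67,296.67)))
for p in((243.7,159.4),):print(tri(T,p,S,(304.4,201.9)),plane(T,p,45),plane(S,(304.4,201.9),45))
```

```text
((250.0, 148.0), (29.999996185302734, 49.99999237060547), 0.0)
[249.5862069  166.27586207] [ 487.85971933 -387.29128414   38.        ] [ 505.93890368 -386.42178239   35.        ] tri (array([ 486.41825136, -387.499116  ,   32.15557715]), np.float64(0.4326947614585681)) (array([ 488.22055602, -386.92995005,   38.32894084]), np.float64(0.9104075726353977))
(array([664.37774514,  39.53451465,  40.6232625 ]), np.float64(4.453948342675122)) [661.70183372  37.99461635  45.        ] [666.80953915  38.90670032  45.        ]
```

The three views agree on the press point, about (487.5,-387), and the tool is above it. I'll go down close to it, then press slowly.

send_rows(
  moves="0.001 0 0.02 0;0 0 0.035 0;0 0 0.035 0;0 0 0.035 0;0 0 0.03 0;0 0 0.02 0;0 0 0.01 0;0 0 0 0",
)

```text
t: 2.65
ee_pos: [487.1, -387.3, 64.9]
tool_rot: [-0.0, 0.999, 0.036, -0.0]
force: [0.7, 0.2, 0.2]
finger_gap: -0.1
grip_force: 0.0
```

send_rows(
  moves="0 0 0.002 0;0 0 0.002 0;0 0 0.001 0;0 0 0.001 0;0 0 0.001 0",
)

```text
t: 3.28
ee_pos: [487.4, -387.3, 58.0]
tool_rot: [-0.0, 0.999, 0.035, -0.0]
force: [-0.1, -0.3, 0.9]
finger_gap: 0.0
grip_force: 0.0
```

send_rows(
  moves="0 0 0.001 0;0 0 0.001 0;0 0 0.001 0;0 0 0.001 0;0 0 0 0",
)

```text
t: 3.9
ee_pos: [487.4, -387.3, 53.9]
tool_rot: [-0.0, 0.999, 0.035, -0.0]
force: [0.4, 0.1, 0.1]
finger_gap: -0.2
grip_force: 0.3
```

send_rows(
  moves="0 0 0.001 0;0 0 0.001 0",
)

```text
t: 4.15
ee_pos: [487.4, -387.3, 52.0]
tool_rot: [0.0, 0.999, 0.035, -0.0]
force: [-1.3, -0.7, 3.1]
finger_gap: 0.1
grip_force: 1.1
```

send_rows(
  moves="0 0 0.001 0;0 0 0 0",
)

```text
t: 4.4
ee_pos: [487.4, -387.3, 51.6]
tool_rot: [0.0, 0.999, 0.035, 0.0]
force: [-5.2, 2.2, 11.1]
finger_gap: -0.0
grip_force: 5.9
```

Force has risen to 11 N with the tips at about 32.6 mm, so the rocker is at its stop. I'll press slightly more, then back off and look.

send_rows(
  moves="0 0 0.0005 0;0 0 0 0",
)

```text
t: 4.65
ee_pos: [487.4, -387.4, 51.5]
tool_rot: [0.0, 0.999, 0.035, 0.0]
force: [-7.0, 4.0, 18.4]
finger_gap: -0.0
grip_force: 8.9
```

send_rows(
  moves="0 0 -0.005 0;0 0 -0.015 0;0 0 -0.03 0;0 0 -0.04 0;0 0 -0.04 0;0 0 -0.04 0;0 0 -0.03 0;0 0 0 0",
)

```text
t: 5.65
ee_pos: [488.2, -387.9, 253.7]
tool_rot: [0.001, 0.999, 0.035, 0.002]
force: [0.2, 0.4, -0.9]
finger_gap: 0.4
grip_force: 0.0
```

Run:
```python
from cell import *
from h import *
c=read_camera("wrist");cv2.imwrite("pics/w2.png",cv2.resize(c["frame"][0:220,150:350],None,fx=2.5,fy=2.5)[:,:,::-1])
```

```text
(no output)
```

View pics/w2.png

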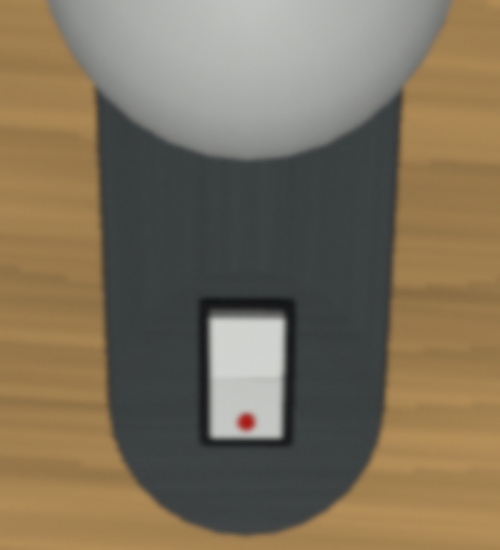

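The front half with the dot now looks level, and a shaded rear edge is showing at crop (247,313). I'll check the tilt with the depth map.

Run:
```python
from cell import *
from h import *
def prof(c):
    z=c["z_map"].astype(float)
    for v in range(118,182,4):
        h=[]
        for u in range(241,257,2):
            o,d=ray(c,(u,v));X=o+d*z[v,u];h.append(X[2])
        print(v,np.round(np.median(h),1),end="; ")
    print()
prof(dict(np.load("w1.npz")));c=read_camera("wrist");prof(c)
```

```text
118 28.6; 122 30.2; 126 33.0; 130 32.8; 134 32.3; 138 32.3; 142 32.3; 146 32.3; 150 32.5; 154 33.8; 158 34.8; 162 35.9; 166 37.2; 170 37.6; 174 28.8; 178 21.4; 
118 21.3; 122 28.5; 126 37.7; 130 36.9; 134 36.3; 138 35.6; 142 35.0; 146 33.5; 150 32.6; 154 32.1; 158 32.2; 162 32.8; 166 32.8; 170 32.3; 174 31.7; 178 20.7;
```

The depth profile has flipped: front half level at 32–33 mm, rear half raised to 37 mm, so the switch is on. Now to the glasses, stopping short for a wrist look.

send_rows(
  moves="0 -0.025 0 0;0.01 -0.04 0 0;0.015 -0.04 0 0;0.015 -0.04 0 0;0.015 -0.04 0 0;0.015 -0.04 0 0;0.015 -0.04 0 0;0.015 -0.04 0 0;0.015 -0.04 0 0;0.015 -0.03 0 0;0.01 -0.024 0 0;0 0 0 0",
)

```text
t: 7.25
ee_pos: [598.6, 22.1, 249.2]
tool_rot: [-0.0, 0.999, 0.036, -0.001]
force: [-0.2, 0.0, 0.1]
finger_gap: 0.0
grip_force: 0.0
```

Run:
```python
from cell import *
from h import *
s=read_state();print(s["t"],s["ee_pos"],s["tool_rot"])
c=read_camera("wrist");np.savez("w3.npz",**c);cv2.imwrite("pics/w3.png",c["frame"][:,:,::-1])
```

```text
7.25 [598.58933869  22.11338052 249.24319108] [-1.12210795e-04  9.99333341e-01  3.64950361e-02 -9.86942648e-04]
```

View pics/w3.png

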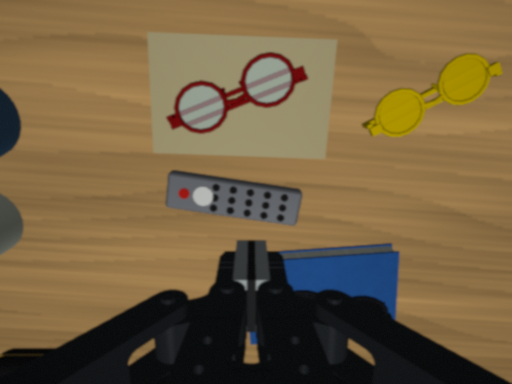

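The wrist view shows lens centres at about (201,107) and (268,80), with the bridge near (235,95). The remote at (233,198) and the sunglasses' book stay clear.

```bash
cat > g.py <<'E'
from h import *
T=dict(np.load("top.npz"));S=dict(np.load("scene.npz"))
def lens(c):
    f=c["frame"].astype(int);m=roi((f[...,0]-f[...,1]>45)&(f[...,1]<110),155,325,38,155)
    m=cv2.morphologyEx(m.astype(np.uint8),cv2.MORPH_CLOSE,np.ones((3,3)))
    k=[cv2.minEnclosingCircle(q) for q in cv2.findContours((1-m)[38:155,155:325],cv2.RETR_LIST,2)[0] if 600<cv2.contourArea(q)<4000]
    return k,m
E
python3 - <<'E'
from g import *
c=dict(np.load("w3.npz"));k,m=lens(c);print(k)
f=c["frame"].astype(int);p=cv2.cvtColor(c["frame"],cv2.COLOR_RGB2GRAY)
h=cv2.HoughCircles(cv2.GaussianBlur(p[38:155,155:325],(3,3),0),cv2.HOUGH_GRADIENT,1,40,param1=120,param2=20,minRadius=20,maxRadius=32);print(h+[155,38,0])
r=cv2.minAreaRect(np.argwhere(m)[:,::-1].astype(np.float32));print(r)
b=(h+[155,38,0])[0,:2,:2].mean(0)
for q in (b,np.array((235.,97.))):
    print(q,plane(c,q,45),tri(c,q,T,(243.7,159.4)),tri(c,q,S,(304.4,201.9)))
v,u=int(b[1]),int(b[0]);
hs=[ (lambda od:od[0]+od[1]*c["z_map"][y,x])(ray(c,(x,y))) for y in range(v-12,v+16) for x in range(u-14,u+15) if m[y,x]]
hs=np.array(hs);print(hs[:,2].max(),np.median(hs,0))
E
```

```text
[((45.764705657958984, 69.11764526367188), 23.061622619628906), ((113.0, 42.0), 24.207536697387695)]
[[[200.5        106.5         21.79999924]
  [266.5         77.5         24.5       ]]]
((235.0621337890625, 93.15087890625), (52.325904846191406, 144.793701171875), 67.61986541748047)
[233.5  92. ] [670.52861003  41.93946055  45.        ] (array([670.0163877 ,  41.53902553,   5.71828293]), np.float64(4.6719491914170215)) (array([668.37724945,  41.26171798,  42.00304875]), np.float64(4.5630429725507335))
[235.  97.] [666.17261164  40.28642523  45.        ] (array([665.69554692,  39.85200053,  26.02731292]), np.float64(2.5432894481169153)) (array([666.17265704,  40.44553973,  41.91894733]), np.float64(0.13963682691333182))
46.4818632421547 [666.18053043  40.10400019  42.68060874]
```

The bridge comes out at about (667,40,45), consistent between the depth map and the triangulation. I'll move above it, then down to put the tips about 35 mm over it.

send_rows(
  moves="0.02 -0.004 0 0;0.025 -0.005 0 0;0.0245 -0.0045 0 0;0 0 0.02 0;0 0 0.03 0;0 0 0.03 0;0 0 0.03 0;0 0 0.025 0;0 0 0.015 0;0 0 0 0;0 0 0 0",
)

```text
t: 8.68
ee_pos: [667.7, 38.8, 101.6]
tool_rot: [-0.0, 0.999, 0.035, 0.001]
force: [-0.5, 1.4, -0.6]
finger_gap: 0.2
grip_force: 0.0
```

Run:
```python
from cell import *
from h import *
s=read_state();print(s["t"],s["ee_pos"],s["tool_rot"])
o=np.zeros((600,800,3),np.uint8)
for n,y,(a,b,e,f),k in(("wrist",0,(0,384,0,512),.78),("top",0,(100,220,180,300),3),("scene",300,(130,250,250,380),2.5)):
    c=read_camera(n);np.savez("e_"+n+".npz",**c);i=cv2.resize(c["frame"][a:b,e:f],None,fx=k,fy=k)[:,:,::-1]
    x=0 if n!="top" else 420
    o[y:y+min(300,len(i)),x:x+i.shape[1]]=i[:300,:800-x]
    tip=s["ee_pos"]-[0,0,19]
    for q in(tip,np.array([667,40.5,45])):
        p=c["R"]@q+c["t"];print(n,p[:2]/p[2]*c["fx"]+[c["cx"],c["cy"]])
cv2.imwrite("pics/fin.png",o)
```

```text
8.675 [667.68502586  38.77363767 101.607383  ] [-1.11736801e-05  9.99377828e-01  3.52633668e-02  6.72613693e-04]
wrist [247.33822123 257.33446122]
wrist [244.9157983  227.45392098]
top [243.022101   154.15769703]
top [242.78528083 157.4318648 ]
scene [306.02707625 195.46984106]
scene [304.75675892 201.50053397]
```

View pics/fin.png

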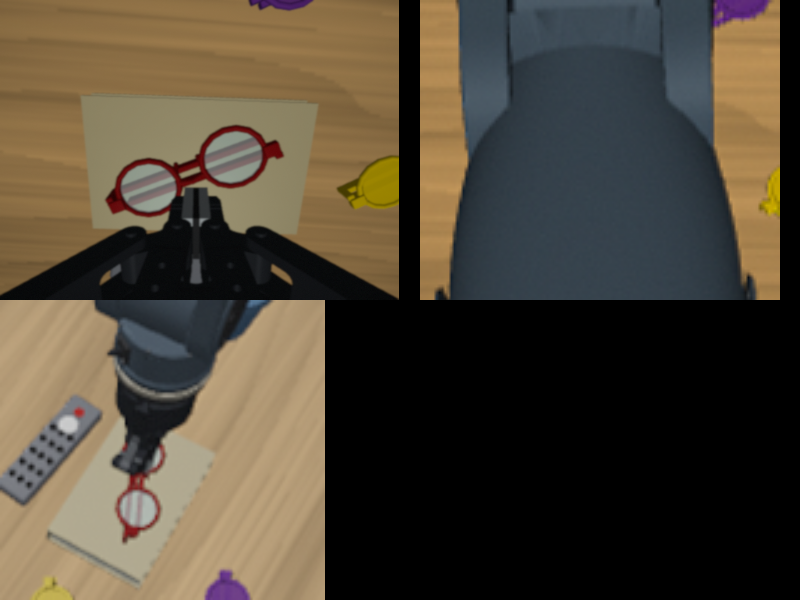

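The wrist view shows the shut tips at (196,188) in the mosaic, just below the bridge at about (188,174) because the camera looks obliquely. The scene view shows the tips over the bridge. I'll refine the bridge position from this nearer view.

Run:
```python
from h import *
c=dict(np.load("e_wrist.npz"))
f=c["frame"].astype(int);m=roi((f[...,0]-f[...,1]>45)&(f[...,1]<110),130,365,140,285)
z=c["z_map"];v,u=np.nonzero(m);X=np.array([(lambda o:o[0]+o[1]*z[b,a])(ray(c,(a,b))) for a,b in zip(u,v)])
k=(abs(X[:,2]-43)<8);X=X[k];print(len(X),cv2.minAreaRect(X[:,:2].astype(np.float32)))
n=X[np.hypot(X[:,0]-667,X[:,1]-40)<10];print(len(n),n.mean(0),n.max(0),n.min(0))
for p in((241,223),(242,222),(245,220)):print(p,plane(c,p,45))
W=dict(np.load("w3.npz"));print(tri(c,(241,223),W,(235,96)))
```

```text
3493 ((669.0487670898438, 41.547698974609375), (47.175933837890625, 135.98316955566406), 25.518054962158203)
278 [665.65665107  39.04757722  43.97645192] [675.44178002  49.75159808  45.75759352] [659.78795503  30.01758302  41.57870375]
(241, 223) [669.58723245  42.91715197  45.        ]
(242, 222) [670.24072172  42.38407491  45.        ]
(245, 220) [671.58419243  40.75093847  45.        ]
(array([666.80867926,  41.80159515,  37.72747187]), np.float64(2.292244412976925))
```

All the estimates lie within a few mm of (668.5,41). I'll shift 1–2 mm and hold.

send_rows(
  moves="0.001 -0.002 0.003 0;0 0 0 0;0 0 0 0;0 0 0 0;0 0 0 0;0 0 0 0;0 0 0 0;0 0 0 0;0 0 0 0;0 0 0 0;0 0 0 0;0 0 0 0",
)

```text
t: 10.32
ee_pos: [668.1, 41.0, 97.5]
tool_rot: [0.0, 0.999, 0.035, 0.0]
force: [0.5, 0.4, -0.3]
finger_gap: -0.2
grip_force: 0.0
```

send_rows(
  moves="0 0 0 0;0 0 0 0;0 0 0 0;0 0 0 0;0 0 0 0;0 0 0 0;0 0 0 0;0 0 0 0;0 0 0 0;0 0 0 0;0 0 0 0;0 0 0 0",
)

```text
t: 11.82
ee_pos: [668.0, 41.1, 97.5]
tool_rot: [0.0, 0.999, 0.035, -0.0]
force: [0.0, -0.8, -0.1]
finger_gap: -0.3
grip_force: 0.0
```

Run:
```python
from cell import *
s=read_state();print(s["t"],s["ee_pos"],s["force"]);print(sign_off())
```

```text
11.825 [668.03821389  41.07550511  97.49143251] [ 0.00405548 -0.771863   -0.10619598]
the job is handed in; nothing more can be done
None
```

The lamp's rocker is pressed to its "on" position (tilt confirmed by depth, though the globe did not look lit in the wrist view). The shut fingertips were held about 33 mm above the bridge of the red glasses for about 3 s, and the job was handed in at 11.8 s while still pointing there.

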